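# Open the locked filler cap of the decoction kettle

## Robot

A 7-joint arm with a two-finger parallel gripper is mounted at the origin on a cart in front of the work surface, level with it; the furniture and walls round the work are solid. World frame = base frame: x ahead of the robot, y to its left, z up, the work surface at z = 0. Lengths are in m, angles in rad, forces in N, time in s.
With the tool pointing down it reaches from about 0.425 to 1.025 m from the base axis. Payload 3.6 kg.
Tool frame: the origin (TCP) lies where the fingers leave the gripper's body, on its centre line; the fingertips stand 73 mm ahead of it and the grasp point (between the pads) lies 54 mm ahead of it; z points along the fingers, y is the line along which they close (so a half turn about z gives the same grasp; the last joint's range is limited). The gripper opens to 85 mm and grips with 20 to 120 N. Pads are 22 mm wide; open, the fingers measure 114 mm over their backs; the gripper's body (76 mm by 85 mm) begins 54 mm behind the grasp point. The pads swing forward as they close: fully open they stand 13 mm farther back than shut.
Start: joints at [1.01, 0.591, 0.048, 1.609, -0.033, 0.943, -0.034], TCP at [0.327, -0.647, 0.304] pointing down, gripper open.
Joint ranges: [-2.69, 2.69], [-0.47, 2.24], [-1.27, 1.36], [0.19, 2.51], [-1.53, 4.68], [0.08, 2.07], [-3.09, 3.09]. Speed limits (rad/s): [2.57, 2.57, 3.14, 3.14, 3.14, 3.14, 3.14].

## Interface

Orientations are given as a rotation vector (axis times angle).
In Python, from plant import ctrl gives the robot as it stands.
- The arm moves only by the shell command python3 -m crank 'ROWS' [OPENING] [FORCE]. ROWS is JSON, a list of rows, each a list of 4 numbers: the shift along the world's x, y, z in units of 50 mm (1.0 is 50 mm), then the turn about the world's z in units of 5 degrees (1.0 is 5 degrees). In form: [[dx, dy, dz, yaw], ...]. A call has 1 to 5 rows; each row shifts and turns the commanded pose from where the row before left it; what a row does not reach is not made up. A row lasts 1/8 s, in which the tool goes at most 62.5 mm and 10.7 degrees, less where a joint would pass 70% of its speed; a pose out of reach is approached as far as the arm can. A call is refused whole if a number of a shift passes 1 or a number of a turn 1, either way. A call with a gripper value outside its range is refused whole. OPENING is the finger opening in mm, from 0 to 85.4, set as the call begins (- or left out, the last holds). The fingers move at their own pace and stop on an object; FORCE is the grip in N (left out, the last holds). Time passes only in rows, so rows that do not move let the fingers close. It gives the time, the measured TCP pose, the force, the opening and the grip force at its end, in the units of the state.
- ctrl.sense(): the state, without advancing time (a new reading comes with each control period).
- ctrl.get_image(name): name is "scene" or "top"; returns a dict with "img" (400x640x3 uint8, blue, green, red), "depth" (400x640 float32, m along the optical axis (not along the pixel's ray), 0 where there is no reading), "fx", "fy", "cx", "cy" (pixels), "camera_from_world" (4x4, takes a point from world to camera coordinates). Camera axes: x right, y down, z forward; pixel columns grow to the right and rows downward; lengths in m; the calibration is good to about 2 mm. A picture is of the moment at which its call begins.
- ctrl.hand_in(): hands the job in; it is judged then, once.
Trained networks look in a picture, given as the dict that the camera call returned (one of the last four; its "shot" number tells which), for a name from the list of things; names that differ only in an ending like _2 or _b are one class to them, and where a whole thing is asked for, a point or a joint stands for the part that bears it (a point fixed in the world has none). Each returns a list of dicts, best first, with "confidence" (0 to 1); they miss things now and then, are a little off and sometimes report something else, mostly with a low value. They report only what shows in the picture. A call takes as long as a camera call. They do not tell look-alikes from the thing itself.
- ctrl.find_in(thing, picture): "bbox" ([left, top, right, bottom] in pixels, round what is visible of it).
- ctrl.mark_of(thing, picture): "centre" ([column, row] in pixels: a listed point, or the origin of a listed thing).
The state is a dict: "time": time; "joint_pos": joint angles; "joint_vel": joint speeds; "joint_efforts": joint torques, N m; "tcp_pos": TCP position; "eef_rot": TCP orientation; "force": force on the tool from outside, world axes, zero at the start; "moment": the same for the moment, N m; "finger_gap": opening from 0.0 (shut) to 1.0 (fully open); "finger_force": force on a finger pad.
Only numpy, scipy, OpenCV 4.12 (cv2) and the standard library are available. Lean on these libraries where they do the work, as an engineer would, in place of code of your own. Each camera call takes 0.05 s, during which the arm holds its last target. There are 200 camera calls.

## Task

Open the decoction kettle for refilling: flip the red locking tab on its filler cap fully upright, unscrew the cap anticlockwise until you feel it come up against its stop, then lift it straight off and stand it upright, plug down, on the white saucer. How far it turns differs from time to time, so go by feel and never force the cap against its lock, its lugs or its stop; leave everything else where it is and let go of the cap.

Things in the scene. Friction and masses are not known exactly. Their poses are not given: they have to be found in the camera images.
- kettle: bench decoction kettle, fixed: brushed-steel round body on a black base, 176 mm across (208 over the black side handles), front drain tap with red lever; dome top at 124 mm, narrow filler neck above it. Origin: centre of its underside, z up; -x is the front, with the tap, above which the folded tab points.
- neck (a point): centre of the filler neck's rim (63 mm across), 150 mm above the kettle's origin, axes as the kettle's. A steel fork in front, prongs 23 mm apart, 36 mm from the axis, 20 mm above the rim, holds the folded tab so that the cap cannot turn. The cap's lugs come free after 30 to 76 degrees (hidden, differs each time); 5 degrees farther is a hard stop, where torque climbs steeply.
- cap: black filler cap, 60 mm across, 0.4 kg, held in the neck by two lugs under a bayonet ring. Origin: centre of the underside of its 42 mm plug, 14 mm below the rim when shut; z up along its axis; the folded tab points along -x; top 26 mm above the origin. Turns anticlockwise seen from above, with up to 0.4 Nm of friction; a spring seal pushes it up with 8 to 12 N.
- tab (a joint): hinge of the red flip tab, rad: 0 folded flat and locked, 1.57 upright against its end stop. Stiff: 0.2 Nm, about 4 N at the tab's end; stays where it is left.
- tab_end (a point): point in the middle of the tab near its free end, 52 mm from the hinge axis. The tab is a red bar 20 mm wide, 9 mm thick, ending 62 mm from the hinge; folded, its outer 20 mm stand out free beyond the fork, 25 mm and more above the kettle. Upright it is the handle for turning and lifting the cap (about 60 N of grip holds it).
- tab_hinge (a point): point on the cap's axis where the tab is hinged, 31 mm above the cap's origin, 17 mm above the neck's rim when shut; the hinge axis is the cap's y. The upright tab stands over it, from here to 62 mm above.
- saucer: white china saucer, 132 mm across, 16 mm high, loose. Origin: centre of its underside; its flat middle is 5 mm above that, so the cap's origin stands 5 mm and its tab hinge 36 mm above the saucer's origin.
- herb_jar_a: blue-white porcelain herb jar, 68 mm across, 87 mm high; bystander, origin under its centre.
- herb_jar_b: smaller blue-white porcelain herb jar, 59 mm across, 76 mm high; bystander, origin under its centre.
- mortar: brass mortar, 86 mm across, 85 mm high; bystander, origin under its centre.
- spice_jar: glass jar with a green lid, 46 mm across, 106 mm high; bystander, origin under its centre.
- stamp: wooden hand stamp, 27x44 mm, 69 mm high; bystander, origin under its centre.
Not all that is in view belongs to the job. What is shaped like the saucer but yellow is not meant.

How it is judged:
By the outcome, as a careful person would: the job done as asked, in the order asked, and still so for the second after the job is handed in, with the robot touching nothing.
It also fails if it takes over 72 s, if anything falls off the work surface, if the arm or the gripper's body presses on something with over 40 N, if the wrist force passes 120 N, or if a joint passes its speed limit or range.

## Working session

There is one attempt and no reset: what is moved stays moved. The work goes in short steps, Python scripts to look and compute and a shell command to move; the robot and the scene stay as the last step left them, time stands still between calls to the robot, and variables do not carry over. Pictures are saved under pics/ and viewed, at most 10 in all, crops included, and the job is handed in when it is done.

```bash
ls; mkdir -p pics
cat > h.py <<'E'
import numpy as np, cv2
from plant import ctrl
def world(p,u,v,d=None,z=None):
    M=np.linalg.inv(p["camera_from_world"]); r=np.array([(u-p["cx"])/p["fx"],(v-p["cy"])/p["fy"],1.])
    R=M[:3,:3]@r; c=M[:3,3]
    if z is not None: return c+R*(z-c[2])/R[2]
    return c+R*d
def cloud(p):
    v,u=np.mgrid[0:400,0:640]; d=p["depth"]
    P=np.stack([(u-p["cx"])/p["fx"]*d,(v-p["cy"])/p["fy"]*d,d,np.ones_like(d)],-1)
    return (P@np.linalg.inv(p["camera_from_world"]).T)[...,:3]
def pix(p,w):
    c=p["camera_from_world"]@np.append(w,1); return p["fx"]*c[0]/c[2]+p["cx"],p["fy"]*c[1]/c[2]+p["cy"]
E
python3 - <<'E'
from h import *
a=ctrl.get_image("scene");b=ctrl.get_image("top")
cv2.imwrite("pics/s1.png",a["img"]);cv2.imwrite("pics/t1.png",b["img"])
for n in ["kettle","neck","cap","tab","tab_end","tab_hinge","saucer","herb_jar_a","mortar","spice_jar","stamp"]:
  for k,p in (("s",a),("t",b)):
    f=ctrl.find_in(n,p) if n not in("neck",) else []
    m=ctrl.mark_of(n,p) if n!="tab" else []
    print(n,k,[(np.round(x["bbox"]).tolist(),round(x["confidence"],2)) for x in f[:3]],[(np.round(x["centre"],1).tolist(),round(x["confidence"],2)) for x in m[:3]])
s=ctrl.sense();print({k:np.round(v,3).tolist() for k,v in s.items()})
for p in(a,b):print(np.linalg.inv(p["camera_from_world"]).round(3)[:3].tolist(),p["fx"])
E
```

```text
pics
kettle s [([298.0, 210.0, 368.0, 269.0], 0.64)] [([337.9, 214.4], 0.65), ([334.3, 251.7], 0.62)]
kettle t [([332.0, 180.0, 393.0, 235.0], 0.57)] [([360.9, 208.9], 0.93)]
neck s [] [([338.5, 206.9], 0.95), ([382.5, 324.1], 0.33)]
neck t [] [([365.3, 199.3], 0.93)]
cap s [([314.0, 202.0, 348.0, 213.0], 0.63)] [([334.4, 214.2], 0.56)]
cap t [([360.0, 190.0, 374.0, 220.0], 0.8)] [([365.8, 198.4], 0.53)]
tab s [] []
tab t [([361.0, 195.0, 372.0, 219.0], 0.4)] []
tab_end s [([314.0, 203.0, 338.0, 210.0], 0.7), ([370.0, 208.0, 387.0, 230.0], 0.45)] [([315.2, 208.1], 0.58)]
tab_end t [([363.0, 196.0, 371.0, 217.0], 0.65)] [([366.0, 212.1], 0.42)]
tab_hinge s [([318.0, 204.0, 344.0, 213.0], 0.7)] [([333.6, 203.6], 0.55)]
tab_hinge t [([358.0, 191.0, 375.0, 219.0], 0.83), ([310.0, 136.0, 327.0, 159.0], 0.22)] [([280.0, 202.2], 0.67), ([367.6, 197.2], 0.6)]
saucer s [([203.0, 207.0, 241.0, 226.0], 0.82), ([265.0, 202.0, 301.0, 220.0], 0.78), ([271.0, 161.0, 289.0, 188.0], 0.27)] [([219.9, 220.4], 0.91), ([283.9, 214.0], 0.78)]
saucer t [([262.0, 183.0, 299.0, 218.0], 0.87), ([232.0, 240.0,
[... 865 characters left out ...]
.2], 0.61)]
stamp t [([443.0, 228.0, 449.0, 235.0], 0.41)] [([445.8, 232.1], 0.55)]
{'time': 2.1, 'joint_pos': [1.01, 0.591, 0.048, 1.609, -0.033, 0.943, -0.034], 'joint_vel': [-0.001, 0.002, -0.0, -0.001, 0.001, 0.001, 0.0], 'joint_efforts': [-0.001, -54.863, 1.546, -19.853, 0.009, 0.002, 0.0], 'tcp_pos': [0.327, -0.647, 0.304], 'eef_rot': [3.056, 0.728, -0.0], 'force': [0.027, -0.296, -1.25], 'moment': [0.004, 0.003, 0.004], 'finger_force': 0.0, 'finger_gap': 1.001}
[[0.83, -0.253, 0.497, -0.019], [-0.557, -0.35, 0.753, -0.942], [-0.017, -0.902, -0.431, 0.673]] 401.750173694243
[[0.048, -0.979, 0.199, 0.276], [-0.999, -0.048, 0.008, -0.015], [0.002, -0.199, -0.98, 1.579]] 438.7202519775329
```

Run:
```python
from h import *
a=cv2.imread("pics/s1.png");b=cv2.imread("pics/t1.png")
c=cv2.resize(a[150:350,190:456],(798,600),interpolation=3);cv2.imwrite("pics/s2.png",c)
c=cv2.resize(b[120:290,195:460],(795,510),interpolation=3);cv2.imwrite("pics/t2.png",c)
```

```text
(no output)
```

View pics/s2.png

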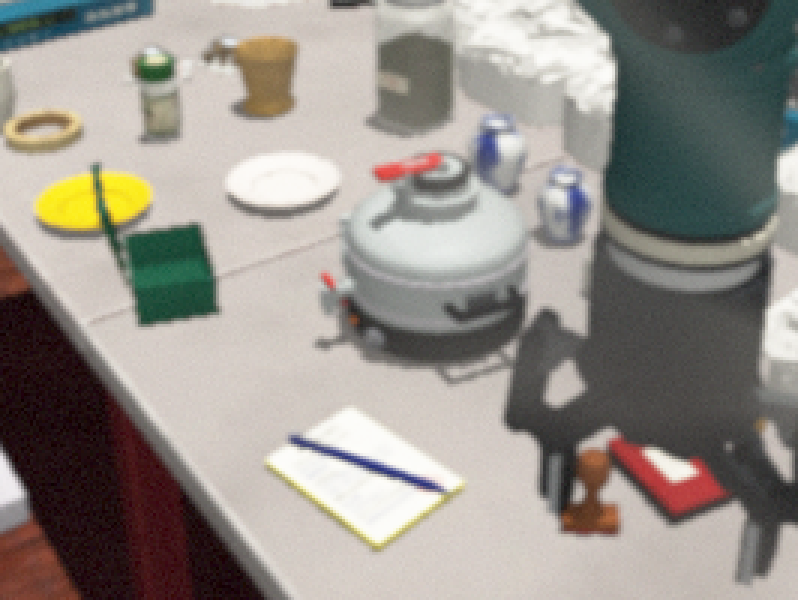

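View pics/t2.png

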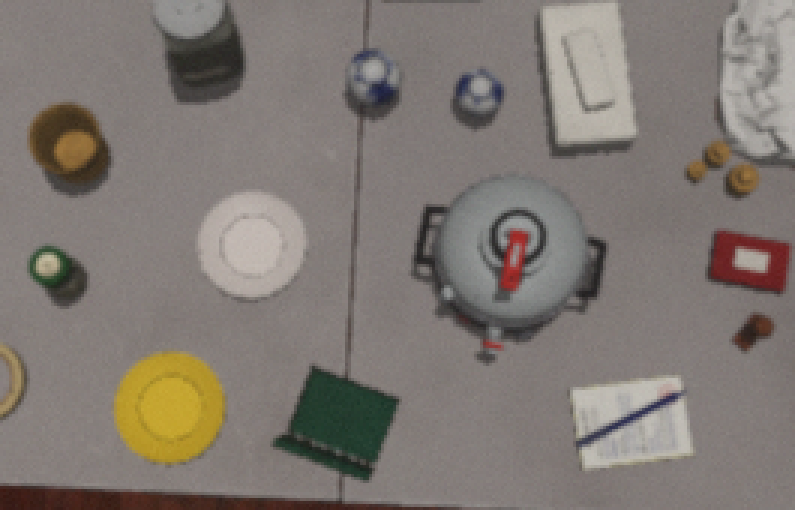

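Run:
```python
from h import *
p=ctrl.get_image("top");q=ctrl.get_image("scene")
def circ(X):
    for _ in range(4):
        A=np.c_[2*X,np.ones(len(X))];s=np.linalg.lstsq(A,(X**2).sum(1),rcond=None)[0]
        r=np.sqrt(s[2]+s[0]**2+s[1]**2);e=np.hypot(*(X-s[:2]).T)-r;X=X[abs(e)<2.5*e.std()+1e-4]
    return s[:2],r,len(X)
for n,im in(("top",p),("scene",q)):
    C=cloud(im);h=cv2.cvtColor(im["img"],cv2.COLOR_BGR2HSV)
    red=((h[...,0]<8)|(h[...,0]>172))&(h[...,1]>130)&(h[...,2]>90)
    m=red&(C[...,2]>.12)&(C[...,2]<.24)&(np.hypot(C[...,0]-.45,C[...,1]+.2)<.25)
    R=C[m];print(n,"red",m.sum(),np.median(R,0).round(4),np.percentile(R[:,2],[5,50,95]).round(3))
    v,u=np.nonzero(m)
    W=np.array([world(im,a,b,z=.172) for a,b in zip(u,v)]);c=W.mean(0);w,V=np.linalg.eigh(np.cov(W[:,:2].T));d=V[:,1]
    t=(W-c)[:,:2]@d;print(" centroid",c.round(4),"yaw",np.degrees(np.arctan2(*(d*np.sign(d[0]))[::-1])).round(1),"len",np.ptp(t).round(4),"ends",(c[:2]+d*t.min()).round(4),(c[:2]+d*t.max()).round(4))
    # saucer: white rim
    for nm,lo,hi in(("kettle124",.118,.135),("body",.05,.12),("neck",.14,.16),("cap",.157,.167)):
        k=(C[...,2]>lo)&(C[...,2]<hi)&(np.hypot(C[...,0]-c[0]-.02,C[...,1]-c[1])<.12);print(" ",nm,k.sum(),C[k].mean(0).round(4) if k.any() else"")
    for x in ctrl.mark_of("neck",im)[:1]:print(" neck",world(im,*x["centre"],z=.15).round(4),x["confidence"])
    for x in ctrl.mark_of("tab_end",im)[:1]:print(" tab_end",world(im,*x["centre"],z=.172).round(4),x["confidence"])
    for x in ctrl.mark_of("kettle",im)[:1]:print(" kettle",world(im,*x["centre"],z=0).round(4),x["confidence"])
    for x in ctrl.mark_of("saucer",im)[:2]:print(" saucer",world(im,*x["centre"],z=0.0).round(4),x["confidence"])
    wh=(h[...,1]<60)&(h[...,2]>(175 if n=="top" else 190))&(C[...,2]<.03)
    lab=cv2.connectedComponentsWithStats(wh.astype(np.uint8))
    for i in range(1,lab[0]):
        if 300<lab[2][i,4]<3000:
            cs,_=cv2.findContours((lab[1]==i).astype(np.uint8),0,1);W=np.array([world(im,*a[0],z=.015)[:2] for a in max(cs,key=len)]);print(" white",lab[2][i].tolist(),circ(W))
# kettle body by silhouette of height >.03 in top
C=cloud(p);
for z in(.05,.08,.1,.11,.12):
    k=(C[...,2]>z)&(np.hypot(C[...,0]-.45,C[...,1]+.2)<.25)
    lab=cv2.connectedComponentsWithStats(k.astype(np.uint8));i=1+np.argmax(lab[2][1:,4]);cs,_=cv2.findContours((lab[1]==i).astype(np.uint8),0,1);cs=max(cs,key=len)[:,0]
    print(z,lab[2][i].tolist(),circ(C[cs[:,1],cs[:,0]][:,:2]))
print(ctrl.sense()["time"])
```

```text
top red 94 [ 0.5309 -0.1415  0.1713] [0.16  0.171 0.176]
 centroid [ 0.5344 -0.1418  0.172 ] yaw -10.1 len 0.0645 ends [ 0.5681 -0.1479] [ 0.5046 -0.1365]
  kettle124 536 [ 0.5621 -0.145   0.1216]
  body 1468 [ 0.5501 -0.1393  0.1022]
  neck 172 [ 0.5629 -0.1437  0.1485]
  cap 177 [ 0.5656 -0.1452  0.1625]
 neck [ 0.5633 -0.1466  0.15  ] 0.86
 tab_end [ 0.5085 -0.1515  0.172 ] 0.64
 kettle [ 0.5538 -0.1411  0.    ] 0.79
 saucer [ 0.5551 -0.152   0.    ] 0.64
 saucer [0.5654 0.1564 0.    ] 0.62
 white [262, 185, 33, 33, 678] (array([0.57032483, 0.16453705]), np.float64(0.056679916092179886), 109)
scene red 55 [ 0.5237 -0.1471  0.1731] [0.17  0.173 0.176]
 centroid [ 0.5304 -0.1445  0.172 ] yaw -8.0 len 0.0621 ends [ 0.5668 -0.1497] [ 0.5052 -0.141 ]
  kettle124 610 [ 0.5509 -0.1679  0.1233]
  body 1931 [ 0.528  -0.1915  0.0912]
  neck 221 [ 0.5529 -0.1658  0.1485]
  cap 147 [ 0.5628 -0.1595  0.1633]
 neck [ 0.5683 -0.1446  0.15  ] 0.77
 tab_end [ 0.5037 -0.1452  0.172 ] 0.63
 kettle [ 0.5637 -0.1401  0.    ] 0.83
 saucer [0.5672 0.1664 0.    ] 0.88
 saucer [0.3664 0.2545 0.    ] 0.71

[... 345 characters left out ...]
(array([ 0.08539997, -0.02324346]), np.float64(0.11590585690113296), 193)
 white [47, 281, 73, 93, 2818] (array([-0.06180406, -0.02674425]), np.float64(0.12668870482274683), 281)
0.05 [333, 179, 64, 60, 2284] (array([ 0.55877544, -0.14470104]), np.float64(0.09489253131368613), 191)
0.08 [340, 179, 51, 50, 2013] (array([ 0.56304034, -0.14528657]), np.float64(0.08610247484786289), 137)
0.1 [341, 179, 49, 49, 1827] (array([ 0.56339666, -0.14525507]), np.float64(0.08190653946437973), 140)
0.11 [343, 179, 46, 47, 1532] (array([ 0.56310613, -0.145645  ]), np.float64(0.07496689997131352), 165)
0.12 [347, 183, 39, 37, 800] (array([ 0.56431107, -0.14754393]), np.float64(0.05482011731627822), 226)
2.6
```

```bash
python3 -m crank '[[0.32,0.9,0,-0.6],[0.32,0.9,0,-0.6],[0.32,0.9,0,-0.6],[0.32,0.9,0,-0.6],[0.32,0.9,0,-0.6]]' 40 30; python3 -m crank '[[0.32,0.9,0,-0.6],[0.32,0.9,0,-0.6],[0.32,0.9,0,-0.6],[0.32,0.9,0,-0.6],[0.32,0.9,0,-0.6]]'
cat > st.py <<'E'
from h import *
import sys
from scipy.spatial.transform import Rotation as R
s=ctrl.sense();x=R.from_rotvec(s["eef_rot"]).as_matrix();t=np.array(s["tcp_pos"])
y=np.degrees(np.arctan2(x[1,0],x[0,0]))
print("t",round(s["time"],2),"tcp",t.round(4),"yaw",y.round(2),"tilt",np.degrees(np.arccos(-x[2,2])).round(2),"F",np.round(s["force"],1),"M",np.round(s["moment"],2),"gap",round(s["finger_gap"]*85.4,1),"ff",round(s["finger_force"],1),"q",np.round(s["joint_pos"],2))
if len(sys.argv)>4:
    T=np.array(list(map(float,sys.argv[1:5])));print("units",((T[:3]-t)/.05).round(2),((T[3]-y)/5).round(2))
E
python3 st.py .5071 -.1376 .304 -8
```

```text
time: 3.22
tcp_pos: [0.4075, -0.4207, 0.3041]
eef_rot: [3.125, 0.32, 0.001]
force: [-0.5, -0.2, -0.3]
finger_gap: 0.466
finger_force: 0.0
time: 3.85
tcp_pos: [0.4875, -0.1957, 0.3043]
eef_rot: [3.14, -0.09, 0.001]
force: [0.5, -0.1, -0.8]
finger_gap: 0.47
finger_force: 0.0
t 3.85 tcp [ 0.4875 -0.1957  0.3043] yaw -3.29 tilt 0.06 F [ 0.5 -0.1 -0.8] M [ 0.02 -0.01 -0.01] gap 40.1 ff 0.0 q [ 0.2   0.34  0.13  2.06 -0.06  0.74 -1.27]
units [ 0.39  1.16 -0.01] -0.94
```

```bash
python3 -m crank '[[0.2,0.6,0,-0.5],[0.2,0.56,0,-0.44],[0,0,-0.4,0],[0,0,-0.4,0],[0,0,0,0]]' >/dev/null; python3 st.py .5071 -.1376 .226 -8
python3 - <<'E'
from h import *
a=ctrl.get_image("scene");b=ctrl.get_image("top")
c=np.hstack([cv2.resize(a["img"][150:270,270:390],(400,400),interpolation=3),cv2.resize(b["img"][150:250,310:410],(400,400),interpolation=3)])
cv2.imwrite("pics/3.png",c)
E
```

```text
t 4.47 tcp [ 0.5062 -0.1388  0.2629] yaw -7.88 tilt 0.17 F [ 0.7  0.6 -0.5] M [-0.01 -0.03  0.06] gap 40.0 ff 0.0 q [ 0.09  0.4   0.12  2.1  -0.08  0.65 -1.44]
units [ 0.02  0.02 -0.74] -0.02
```

View pics/3.png

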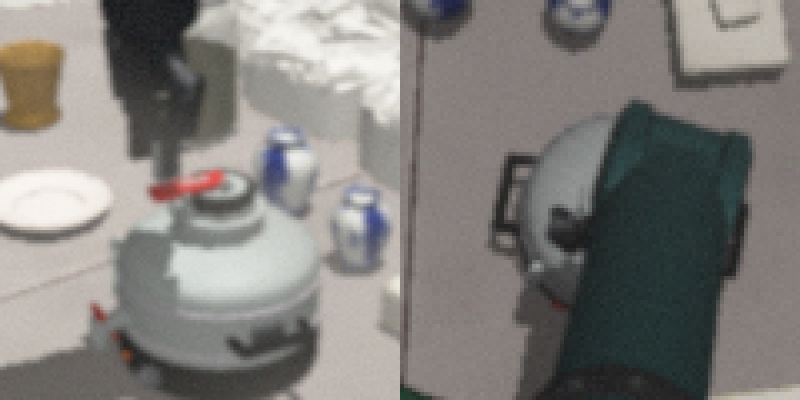

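Run:
```python
from h import *
a=ctrl.get_image("scene");C=cloud(a);c,s=np.cos(np.radians(-8)),np.sin(np.radians(-8))
T=np.array([.5062,-.1388,0])
for l in(-.02,.02):
  for z in(.19,.22):
    w=T+np.array([-s*l,c*l,z]);u,v=pix(a,w);i=C[int(round(v)),int(round(u))];print(l,z,"crop",((u-270)*3.33,(v-150)*3.33),w.round(3),"seen",i.round(3))
h=cv2.cvtColor(a["img"],cv2.COLOR_BGR2HSV);print(C[150:205:4,312:334:3].round(3)[...,:].tolist()[4:12:2])
```

```text
-0.02 0.19 crop (np.float64(162.87610630909384), np.float64(181.80655245159784)) [ 0.503 -0.159  0.19 ] seen [ 0.521 -0.133  0.173]
-0.02 0.22 crop (np.float64(162.30167462993214), np.float64(147.62041663615116)) [ 0.503 -0.159  0.22 ] seen [ 0.498 -0.168  0.226]
0.02 0.19 crop (np.float64(141.28107517050802), np.float64(161.98550607884704)) [ 0.509 -0.119  0.19 ] seen [0.708 0.195 0.005]
0.02 0.22 crop (np.float64(140.46464997536197), np.float64(128.5952548883688)) [ 0.509 -0.119  0.22 ] seen [ 0.508 -0.119  0.219]
[[[0.489, -0.152, 0.3], [0.495, -0.156, 0.3], [0.491, -0.176, 0.308], [0.496, -0.182, 0.308], [0.508, -0.178, 0.304], [0.778, 0.195, 0.122], [0.79, 0.193, 0.119], [0.801, 0.188, 0.118]], [[0.491, -0.148, 0.277], [0.491, -0.162, 0.282], [0.495, -0.17, 0.283], [0.505, -0.168, 0.28], [0.49, -0.204, 0.296], [0.498, -0.205, 0.294], [0.505, -0.207, 0.293], [0.798, 0.185, 0.088]], [[0.509, -0.119, 0.239], [0.486, -0.168, 0.263], [0.497, -0.166, 0.259], [0.489, -0.192, 0.271], [0.493, -0.199, 0.272], [0.501, -0.199, 0.27], [0.511, -0.198, 0.267], [0.799, 0.186, 0.054]], [[0.508, -0.12, 0.217], [0.516, -0.121, 0.215], [0.493, -0.172, 0.24], [0.489, -0.191, 0.249], [0.496, -0.193, 0.248], [0.507, -0.191, 0.244], [0.789, 0.192, 0.021], [0.798, 0.184, 0.022]]]
```

```bash
python3 -m crank '[[0.0,0,-0.3,0],[0,0,-0.3,0],[0,0,-0.14,0]]' >/dev/null; python3 st.py; python3 -m crank '[[0,0,0,0],[0,0,0,0],[0,0,0,0],[0,0,0,0]]' 15 30 >/dev/null; python3 st.py
```

```text
t 5.0 tcp [ 0.5062 -0.139   0.2255] yaw -7.9 tilt 0.13 F [-0.   0.3  0.4] M [0.02 0.05 0.02] gap 40.0 ff 0.0 q [ 0.1   0.46  0.11  2.12 -0.09  0.56 -1.43]
t 5.5 tcp [ 0.5062 -0.1381  0.2265] yaw -7.85 tilt 0.13 F [-0.   4.5 -4.7] M [0.84 0.23 0.03] gap 19.5 ff 30.4 q [ 0.1   0.46  0.11  2.12 -0.09  0.57 -1.43]
```

```bash
python3 -m crank '[[0.02,0.01,0.2,0],[0.05,0,0.2,0],[0.085,-0.01,0.185,0],[0.115,-0.015,0.165,0]]' >/dev/null; python3 st.py; python3 -m crank '[[0,0,0,0]]'>/dev/null; python3 st.py
```

```text
t 6.0 tcp [ 0.5199 -0.1399  0.2649] yaw -7.91 tilt 0.1 F [-1.2  2.2 -9.6] M [0.54 0.39 0.05] gap 18.8 ff 29.6 q [ 0.08  0.41  0.13  2.07 -0.08  0.67 -1.45]
t 6.12 tcp [ 0.5205 -0.14    0.2654] yaw -7.92 tilt 0.01 F [-3.1  3.4  1.3] M [0.7  0.83 0.03] gap 19.1 ff 30.5 q [ 0.08  0.41  0.13  2.07 -0.08  0.67 -1.45]
```

```bash
python3 -m crank '[[0.14,-0.02,0.14,0],[0.165,-0.023,0.115,0],[0.18,-0.025,0.085,0],[0.195,-0.027,0.05,0],[0.2,-0.028,0.02,0]]' >/dev/null; python3 st.py; python3 -m crank '[[0.0,0,0,0]]'>/dev/null; python3 st.py
python3 - <<'E'
from h import *
a=ctrl.get_image("scene")
cv2.imwrite("pics/4.png",cv2.resize(a["img"][140:260,270:390],(600,600),interpolation=3))
E
```

```text
t 6.75 tcp [ 0.5623 -0.1461  0.2856] yaw -7.94 tilt 0.39 F [-8.3  3.4  4.1] M [0.79 2.01 0.  ] gap 18.7 ff 29.2 q [ 0.08  0.44  0.13  1.96 -0.08  0.76 -1.45]
t 6.88 tcp [ 0.564  -0.1462  0.2861] yaw -7.92 tilt 0.16 F [-6.7  3.   4.9] M [0.77 1.6  0.05] gap 18.8 ff 29.2 q [ 0.08  0.44  0.13  1.95 -0.08  0.76 -1.45]
```

View pics/4.png

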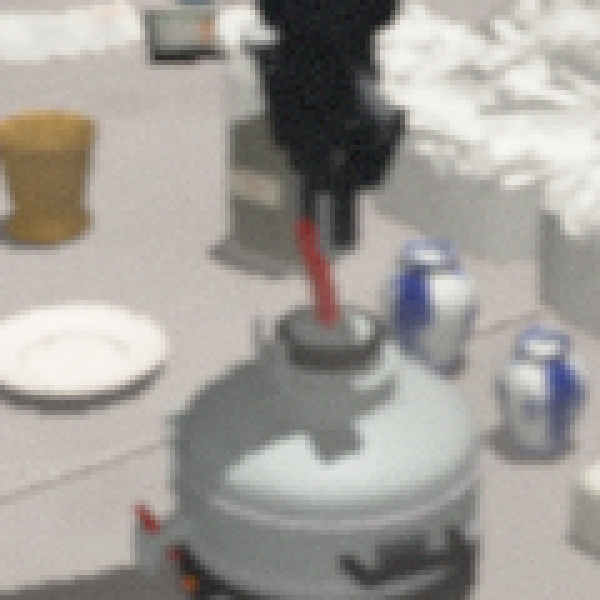

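```bash
for i in 1 2; do :; done; python3 -m crank '[[0.1,-0.014,0,0],[0.0,0,0,0]]'>/dev/null; python3 st.py; python3 -m crank '[[0.1,-0.014,0,0],[0.0,0,0,0]]'>/dev/null; python3 st.py
```

```text
t 7.17 tcp [ 0.5689 -0.1469  0.2863] yaw -7.93 tilt 0.15 F [-7.1  3.7  4.9] M [0.81 1.64 0.04] gap 19.1 ff 29.2 q [ 0.08  0.44  0.13  1.94 -0.08  0.76 -1.45]
t 7.42 tcp [ 0.5743 -0.1476  0.2862] yaw -7.92 tilt 0.07 F [-5.4  3.6  3.9] M [0.72 1.38 0.06] gap 18.5 ff 29.2 q [ 0.08  0.45  0.13  1.93 -0.08  0.77 -1.45]
```

```bash
python3 -m crank '[[0.08,-0.011,0,0],[0.0,0,0,0]]'>/dev/null; python3 st.py; python3 -m crank '[[0.08,-0.011,0,0],[0.0,0,0,0]]'>/dev/null; python3 st.py;  python3 - <<'E'
from h import *
a=ctrl.get_image("scene");b=ctrl.get_image("top")
for im in (a,b):
    C=cloud(im);h=cv2.cvtColor(im["img"],cv2.COLOR_BGR2HSV)
    m=((h[...,0]<8)|(h[...,0]>172))&(h[...,1]>110)&(h[...,2]>60)&(C[...,2]>.12)&(C[...,2]<.26)&(np.hypot(C[...,0]-.55,C[...,1]+.145)<.1)
    print(m.sum(),C[m][::max(1,m.sum()//12)].round(3).tolist())
cv2.imwrite("pics/5.png",cv2.resize(a["img"][140:260,270:390],(600,600),interpolation=3))
E
```

```text
t 7.67 tcp [ 0.5782 -0.1481  0.2861] yaw -7.92 tilt 0.1 F [-6.   2.9  2.9] M [0.73 1.41 0.03] gap 18.5 ff 29.2 q [ 0.08  0.45  0.13  1.92 -0.08  0.77 -1.45]
t 7.92 tcp [ 0.5813 -0.1486  0.2856] yaw -7.93 tilt 0.23 F [-7.1  3.4  1.9] M [0.72 1.59 0.08] gap 17.8 ff 29.3 q [ 0.08  0.46  0.13  1.92 -0.08  0.77 -1.45]
77 [[0.57, -0.143, 0.232], [0.565, -0.147, 0.229], [0.564, -0.152, 0.228], [0.563, -0.158, 0.228], [0.567, -0.157, 0.223], [0.566, -0.14, 0.211], [0.565, -0.147, 0.211], [0.566, -0.149, 0.209], [0.563, -0.154, 0.205], [0.562, -0.155, 0.2], [0.564, -0.152, 0.192], [0.563, -0.154, 0.187], [0.564, -0.156, 0.182]]
0 []
```

View pics/5.png

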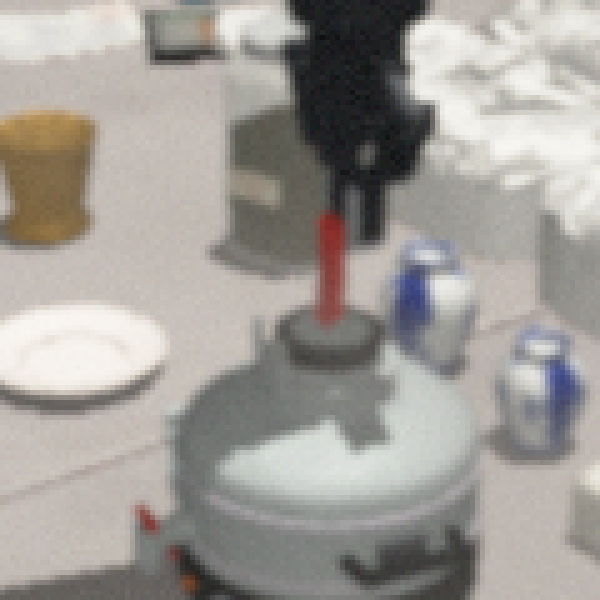

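```bash
python3 -m crank '[[0,0,0,0],[0,0,0,0],[-0.14,0.03,0,0],[-0.14,0.03,-0.1,0],[0,0,-0.25,0]]' 40 >/dev/null; python3 -m crank '[[0,0,-0.25,0],[0,0,0,0]]'>/dev/null; python3 st.py;python3 -m crank '[[0,0,0,0],[0,0,0,0],[0,0,0,0],[0,0,0,0]]' 15 70 >/dev/null; python3 st.py
```

```text
t 8.9 tcp [ 0.5677 -0.1453  0.2532] yaw -7.89 tilt 0.19 F [ 0.2  0.6 -0.3] M [ 0.01 -0.   -0.  ] gap 39.8 ff 0.0 q [ 0.08  0.48  0.12  1.97 -0.09  0.69 -1.45]
t 9.4 tcp [ 0.5686 -0.1459  0.2551] yaw -7.91 tilt 0.05 F [ 0.2 -0.8 -1.9] M [-0.24 -0.09 -0.02] gap 19.1 ff 68.4 q [ 0.08  0.48  0.12  1.97 -0.09  0.69 -1.45]
```

```bash
for i in a; do python3 -m crank '[[0.05,-0.007,0,0],[0,0,0,0]]' >/dev/null; python3 st.py;done; python3 -m crank '[[0.05,-0.007,0,0],[0,0,0,0]]' >/dev/null; python3 st.py; python3 -m crank '[[0.05,-0.007,0,0],[0,0,0,0]]' >/dev/null; python3 st.py
```

```text
t 9.65 tcp [ 0.5692 -0.146   0.2549] yaw -7.92 tilt 0.25 F [-5.5 -0.6  4.1] M [-0.11  1.07 -0.01] gap 18.9 ff 68.7 q [ 0.08  0.48  0.12  1.97 -0.09  0.7  -1.45]
t 9.9 tcp [ 0.5701 -0.1461  0.2546] yaw -7.93 tilt 0.48 F [-8.6 -0.3  6.3] M [0.06 1.76 0.04] gap 18.8 ff 69.0 q [ 0.08  0.49  0.12  1.96 -0.09  0.7  -1.45]
t 10.15 tcp [ 0.5713 -0.1462  0.2545] yaw -7.94 tilt 0.68 F [-9.7 -0.5  9.1] M [0.12 2.27 0.03] gap 18.9 ff 69.5 q [ 0.08  0.49  0.12  1.96 -0.09  0.71 -1.45]
```

```bash
python3 -m crank '[[-0.13,0.018,0,0],[0,0,0,0]]' >/dev/null; python3 st.py; python3 -m crank '[[0,0,0,0.5],[0,0,0,0.5]]' >/dev/null; python3 st.py; python3 -m crank '[[0,0,0,0.5],[0,0,0,0.5]]' >/dev/null; python3 st.py
```

```text
t 10.4 tcp [ 0.5697 -0.1459  0.2551] yaw -7.9 tilt 0.07 F [-1.1 -2.4 -0.3] M [-0.32  0.26 -0.06] gap 18.6 ff 68.5 q [ 0.08  0.48  0.12  1.97 -0.09  0.69 -1.45]
t 10.65 tcp [ 0.5697 -0.1457  0.255 ] yaw -2.79 tilt 0.02 F [-0.9 -1.6  0.4] M [-0.23  0.26 -0.3 ] gap 18.9 ff 68.8 q [ 0.1   0.48  0.1   1.97 -0.07  0.69 -1.38]
t 10.9 tcp [ 0.5696 -0.1456  0.255 ] yaw 2.26 tilt 0.03 F [-1.  -1.   1.6] M [-0.15  0.21 -0.32] gap 18.9 ff 68.7 q [ 0.12  0.48  0.07  1.97 -0.05  0.69 -1.31]
```

```bash
cat > ok.py <<'E'
from h import *
from scipy.spatial.transform import Rotation as R
import sys
s=ctrl.sense();x=R.from_rotvec(s["eef_rot"]).as_matrix()
print("yaw",np.degrees(np.arctan2(x[1,0],x[0,0])).round(2),"F",np.round(s["force"],1),"Mz",round(s["moment"][2],3),"z",round(s["tcp_pos"][2],4))
sys.exit(s["moment"][2]<-.5)
E
python3 -m crank '[[0,0,0,0.5],[0,0,0,0.5],[0,0,0,0.5]]' >/dev/null; python3 ok.py && python3 -m crank '[[0,0,0,0.5],[0,0,0,0.5],[0,0,0,0.5]]' >/dev/null; python3 ok.py && python3 -m crank '[[0,0,0,0.4]]' >/dev/null && python3 ok.py && python3 -m crank '[[0,0,0,0.4]]' >/dev/null && python3 ok.py && python3 -m crank '[[0,0,0,0.4]]' >/dev/null && python3 ok.py && python3 -m crank '[[0,0,0,0.4]]' >/dev/null && python3 ok.py && python3 -m crank '[[0,0,0,0.4]]' >/dev/null && python3 ok.py && python3 -m crank '[[0,0,0,0.4]]' >/dev/null && python3 ok.py && python3 -m crank '[[0,0,0,0.4]]' >/dev/null && python3 ok.py && python3 -m crank '[[0,0,0,0.4]]' >/dev/null && python3 ok.py
```

```text
yaw 9.78 F [-1.2 -0.4  1.7] Mz -0.253 z 0.255
yaw 9.78 F [-1.2 -0.4  1.7] Mz -0.253 z 0.255False
False
```

```bash
sed -i 's/sys.exit(.*/sys.exit(int(s["moment"][2]<-.5))/' ok.py
python3 -m crank '[[0,0,0,0.5],[0,0,0,0.5],[0,0,0,0.5]]' >/dev/null; python3 ok.py && python3 -m crank '[[0,0,0,0.4]]' >/dev/null && python3 ok.py && python3 -m crank '[[0,0,0,0.4]]' >/dev/null && python3 ok.py && python3 -m crank '[[0,0,0,0.4]]' >/dev/null && python3 ok.py && python3 -m crank '[[0,0,0,0.4]]' >/dev/null && python3 ok.py && python3 -m crank '[[0,0,0,0.4]]' >/dev/null && python3 ok.py && python3 -m crank '[[0,0,0,0.4]]' >/dev/null && python3 ok.py && python3 -m crank '[[0,0,0,0.4]]' >/dev/null && python3 ok.py && python3 -m crank '[[0,0,0,0.4]]' >/dev/null && python3 ok.py; python3 st.py
```

```text
yaw 17.28 F [-1.4  0.6  3.5] Mz -0.313 z 0.255
yaw 19.25 F [-1.3 -0.   3.9] Mz -0.294 z 0.255
yaw 21.24 F [-1.6  0.3  4.1] Mz -0.268 z 0.255
yaw 23.24 F [-1.8  2.3  4.8] Mz -0.284 z 0.255
yaw 25.24 F [-2.6  1.6  5.3] Mz -0.246 z 0.255
yaw 27.25 F [-3.3  1.5  6.3] Mz -0.24 z 0.255
yaw 29.25 F [-3.   1.   6.5] Mz -0.269 z 0.2551
yaw 31.25 F [-3.9  0.4  7. ] Mz -0.212 z 0.2551
yaw 33.24 F [-3.8  1.8  7.1] Mz -0.278 z 0.2551
t 12.65 tcp [ 0.5689 -0.1452  0.2551] yaw 33.24 tilt 0.09 F [-3.8  1.8  7.1] M [ 0.47  0.86 -0.28] gap 18.8 ff 69.6 q [ 0.23  0.48 -0.08  1.96  0.05  0.7  -0.87]
```

```bash
python3 ok.py && python3 -m crank '[[0,0,0,0.4]]' >/dev/null && python3 ok.py && python3 -m crank '[[0,0,0,0.4]]' >/dev/null && python3 ok.py && python3 -m crank '[[0,0,0,0.4]]' >/dev/null && python3 ok.py && python3 -m crank '[[0,0,0,0.4]]' >/dev/null && python3 ok.py && python3 -m crank '[[0,0,0,0.4]]' >/dev/null && python3 ok.py && python3 -m crank '[[0,0,0,0.4]]' >/dev/null && python3 ok.py && python3 -m crank '[[0,0,0,0.4]]' >/dev/null && python3 ok.py && python3 -m crank '[[0,0,0,0.4]]' >/dev/null && python3 ok.py  && python3 -m crank '[[0,0,0,0.4]]' >/dev/null && python3 ok.py  && python3 -m crank '[[0,0,0,0.4]]' >/dev/null && python3 ok.py; python3 st.py
```

```text
yaw 33.24 F [-3.8  1.8  7.1] Mz -0.278 z 0.2551
yaw 35.21 F [-4.4  2.4  7.9] Mz -0.35 z 0.2551
yaw 37.2 F [-5.3  3.3  8.2] Mz -0.476 z 0.2551
yaw 39.1 F [-5.6  3.3  8.8] Mz -0.891 z 0.2551
t 13.03 tcp [ 0.5682 -0.1445  0.2551] yaw 39.1 tilt 0.23 F [-5.6  3.3  8.8] M [ 0.75  1.08 -0.89] gap 18.8 ff 69.6 q [ 0.25  0.48 -0.11  1.96  0.07  0.7  -0.79]
```

```bash
python3 -m crank '[[0,0,0,-0.35],[0,0,0,0]]' >/dev/null; python3 st.py; python3 -m crank '[[0,0,0.03,0],[0,0,0,0]]' >/dev/null; python3 st.py; python3 -m crank '[[0,0,0.03,0],[0,0,0,0]]' >/dev/null; python3 st.py
```

```text
t 13.28 tcp [ 0.5683 -0.1445  0.2551] yaw 37.4 tilt 0.21 F [-4.1  3.   8.2] M [ 0.75  1.12 -0.36] gap 19.1 ff 69.7 q [ 0.24  0.48 -0.1   1.96  0.07  0.7  -0.81]
t 13.53 tcp [ 0.5682 -0.1446  0.2556] yaw 37.4 tilt 0.21 F [-4.1  4.   1.9] M [ 0.95  0.91 -0.32] gap 19.4 ff 68.9 q [ 0.24  0.48 -0.1   1.96  0.07  0.71 -0.81]
t 13.78 tcp [ 0.5683 -0.1446  0.2569] yaw 37.39 tilt 0.23 F [-4.1  3.5 -0.6] M [ 1.09  0.92 -0.38] gap 19.1 ff 68.7 q [ 0.24  0.48 -0.1   1.96  0.07  0.71 -0.81]
```

```bash
python3 -m crank '[[0,0,0.04,0],[0,0,0,0]]' >/dev/null; python3 st.py; python3 -m crank '[[0,0,0.04,0],[0,0,0,0]]' >/dev/null; python3 st.py
```

```text
t 14.03 tcp [ 0.5682 -0.1447  0.2583] yaw 37.38 tilt 0.23 F [-2.   3.7 -9.6] M [ 1.24  0.62 -0.33] gap 18.8 ff 68.8 q [ 0.24  0.48 -0.1   1.96  0.07  0.71 -0.81]
t 14.28 tcp [ 0.5681 -0.1448  0.2607] yaw 37.37 tilt 0.24 F [ -3.7   4.9 -10.8] M [ 1.38  0.7  -0.29] gap 19.2 ff 69.0 q [ 0.24  0.47 -0.1   1.96  0.07  0.72 -0.81]
```

```bash
python3 -m crank '[[-0.015,0.02,0.05,0],[0,0,0.05,0]]' >/dev/null; python3 st.py; python3 -m crank '[[0,0,0.06,0],[0,0,0.06,0],[0,0,0,0]]' >/dev/null; python3 st.py
```

```text
t 14.53 tcp [ 0.569  -0.1451  0.2675] yaw 37.43 tilt 0.06 F [-2.8  3.4 -5.7] M [0.81 0.7  0.01] gap 18.6 ff 69.6 q [ 0.24  0.46 -0.1   1.95  0.07  0.73 -0.81]
t 14.9 tcp [ 0.5702 -0.1458  0.2744] yaw 37.33 tilt 0.27 F [-0.3 -0.1 -4. ] M [ 0.04  0.05 -0.01] gap 18.8 ff 69.8 q [ 0.25  0.46 -0.1   1.95  0.07  0.74 -0.81]
```

```bash
python3 -m crank '[[0,0,0.25,0],[0,0,0.25,0],[0,0,0.2,0],[0,0,0,0]]' >/dev/null; python3 st.py
python3 - <<'E'
from h import *
a=ctrl.get_image("scene");b=ctrl.get_image("top")
for im in(a,b):
    for x in ctrl.mark_of("saucer",im)[:2]:print("saucer",world(im,*x["centre"],z=0).round(4),round(x["confidence"],2))
    C=cloud(im);k=(np.hypot(C[...,0]-.568,C[...,1]-.1645)<.08)&(C[...,2]>.010)&(C[...,2]<.03)
    P=C[k];A=np.c_[2*P[:,:2],np.ones(len(P))];s=np.linalg.lstsq(A,(P[:,:2]**2).sum(1),rcond=None)[0];print(len(P),"rim fit",s[:2].round(4),np.sqrt(s[2]+s[0]**2+s[1]**2).round(4), P.min(0).round(3),P.max(0).round(3))
cv2.imwrite("pics/6.png",np.hstack([cv2.resize(a["img"][140:260,260:380],(400,400),interpolation=3),cv2.resize(b["img"][150:270,250:370],(400,400),interpolation=3)]))
E
```

```text
t 15.4 tcp [ 0.5694 -0.1448  0.3093] yaw 37.36 tilt 0.17 F [ 0.8 -0.1 -4. ] M [0.02 0.   0.01] gap 19.1 ff 69.8 q [ 0.25  0.41 -0.1   1.92  0.06  0.81 -0.8 ]
saucer [0.3809 0.2642 0.    ] 0.9
saucer [0.5693 0.163  0.    ] 0.81
343 rim fit [0.571 0.162] 0.0535 [0.506 0.098 0.01 ] [0.636 0.227 0.023]
saucer [0.3589 0.2529 0.    ] 0.96
saucer [0.5676 0.1566 0.    ] 0.82
492 rim fit [0.5682 0.1625] 0.0541 [0.502 0.098 0.01 ] [0.634 0.226 0.026]
```

View pics/6.png

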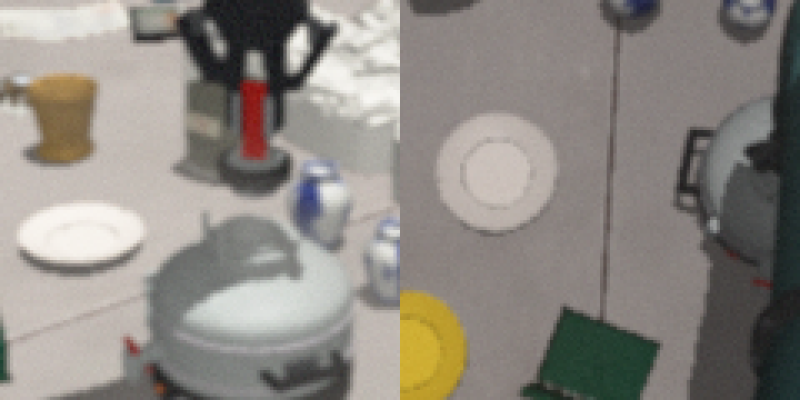

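```bash
python3 -m crank '[[0,0.4,0,0],[0,0.8,0,0],[0,0.8,0,0],[0,0.8,0,0],[0,0.8,0,0]]' >/dev/null;python3 -m crank '[[0,0.8,0,0],[0,0.8,0,0],[0,0.6,0,0],[0,0.35,0,0],[0,0,0,0]]' >/dev/null; python3 st.py .5685 .1625 .134
```

```text
t 16.85 tcp [0.5681 0.165  0.3078] yaw 37.56 tilt 0.05 F [-0.1 -0.3 -3.8] M [-0.03  0.01 -0.04] gap 18.7 ff 69.9 q [-0.25  0.42 -0.15  1.91  0.09  0.82 -1.36]
```

```bash
python3 -m crank '[[0,0,-0.5,0],[0,0,-0.6,0],[0,0,-0.6,0],[0,0,-0.6,0],[0,0,-0.5,0]]' >/dev/null;python3 -m crank '[[0,0,-0.4,0],[0,0,-0.2,0],[0,0,0,0]]' >/dev/null; python3 st.py .5685 .1625 .124 0
```

```text
t 17.85 tcp [0.5687 0.1616 0.1375] yaw 37.27 tilt 0.09 F [ 0.1  0.2 -3.5] M [ 0.03  0.   -0.05] gap 18.9 ff 69.8 q [-0.28  0.66 -0.11  2.01  0.15  0.48 -1.41]
units [-0.    0.02 -0.27] -7.45
```

```bash
python3 -m crank '[[0,0,-0.1,0],[0,0,-0.08,0],[0,0,0,0]]' >/dev/null; python3 ok.py; python3 -m crank '[[0,0,-0.04,0],[0,0,0,0]]' >/dev/null; python3 ok.py; python3 -m crank '[[0,0,-0.03,0],[0,0,0,0]]' >/dev/null; python3 ok.py
```

```text
yaw 37.36 F [-0.2 -0.1 -3.5] Mz -0.029 z 0.1289
yaw 37.36 F [ 0.5 -0.8 -4.1] Mz 0.088 z 0.1269
yaw 37.36 F [-0.5  0.2 -3.6] Mz -0.015 z 0.1253
```

```bash
python3 -m crank '[[0,0,-0.03,0],[0,0,0,0]]' >/dev/null; python3 ok.py; python3 -m crank '[[0,0,-0.03,0],[0,0,0,0]]' >/dev/null; python3 ok.py
```

```text
yaw 37.35 F [ 0.4 -0.9 -3.1] Mz 0.026 z 0.1239
yaw 37.34 F [-2.7 -0.8  7.5] Mz -0.009 z 0.1238
```

```bash
python3 -m crank '[[0,0,0.015,0],[0,0,0,0]]' >/dev/null; python3 ok.py; python3 -m crank '[[0,0,0,0],[0,0,0,0],[0,0,0,0],[0,0,0,0]]' 45 20 >/dev/null; python3 st.py; python3 -m crank '[[0,0,0.2,0],[0,0,0.4,0],[0,0,0.6,0],[0,0,0.8,0],[0,0,0.8,0]]' >/dev/null; python3 -m crank '[[0,-0.8,0.4,0],[0,-0.8,0.2,0],[0,-0.8,0,0],[0,-0.5,0,0],[0,0,0,0]]' >/dev/null; python3 st.py
python3 - <<'E'
from h import *
a=ctrl.get_image("scene");b=ctrl.get_image("top")
for im in(a,b):
    C=cloud(im);h=cv2.cvtColor(im["img"],cv2.COLOR_BGR2HSV)
    m=((h[...,0]<8)|(h[...,0]>172))&(h[...,1]>110)&(h[...,2]>60)&(np.hypot(C[...,0]-.57,C[...,1]-.163)<.07)
    print("tab",C[m].mean(0).round(3),C[m][:,2].min().round(3),C[m][:,2].max().round(3))
cv2.imwrite("pics/7.png",np.hstack([cv2.resize(a["img"][150:270,230:350],(400,400),interpolation=3),cv2.resize(b["img"][150:250,250:350],(400,400),interpolation=3)]))
E
```

```text
yaw 37.35 F [-1.6 -1.5  5.2] Mz 0.013 z 0.1238
t 19.98 tcp [0.5687 0.1629 0.123 ] yaw 37.36 tilt 0.0 F [-0.5  0.4 -0.2] M [-0.04 -0.01 -0.  ] gap 44.7 ff 0.0 q [-0.28  0.68 -0.1   2.02  0.15  0.45 -1.42]
t 21.23 tcp [0.5685 0.0151 0.2937] yaw 37.08 tilt 0.07 F [-0.5 -0.2 -0.3] M [ 0.06  0.02 -0.05] gap 45.0 ff 0.0 q [-0.    0.41 -0.14  1.97  0.08  0.76 -1.11]
tab [0.565 0.158 0.071] 0.037 0.102
tab [0.565 0.158 0.082] 0.032 0.103
```

View pics/7.png

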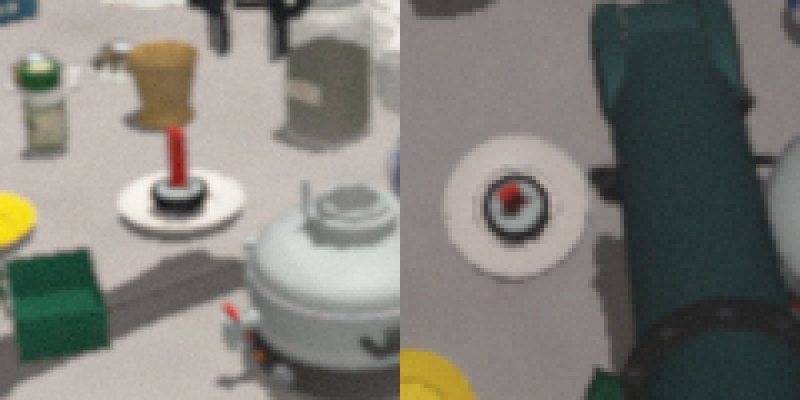

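The picture shows the cap upright and plug down in the middle of the white saucer (top view crop 515,207). Its tab stands vertical, the neck is open and the gripper is clear.

```bash
python3 -c "
from plant import ctrl
print(ctrl.hand_in())"
```

```text
the job is handed in; nothing more can be done
None
```

The cap is off the kettle and standing upright, plug down, on the white saucer: I flipped the tab up, turned the cap about 46° until I felt its stop, lifted it off, let go and handed the job in at about 21 s (no verdict was shown).

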